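# File test on a silver bar

### The job

Before the silver bar in the vice is weighed in, file-test it: take the hand file from its wooden rest and give the middle of the bar's upper edge three full strokes on one spot, each pushed away from the vice's screw end with light, steady pressure, the file level and straight across and sliding from near its tip to near its handle. Lift the file clear of the bar for every return and never drag it back over the edge, then lay the file back in its rest as it lay before, and leave everything else on the bench alone.

Things in the scene. Friction and masses are not known exactly. Their poses are not given: they have to be found in the camera images.
- file: Flat hand file, loose, 255 mm long, 0.12 to 0.21 kg, lying level in the rest. Origin on its centre line where blade meets handle; x along the file to the blade's tip, y across its width, z up. Black flat-sided handle x = -105 to 0 mm, 20 mm wide (y), 24 mm high (z +-12). Dark steel blade x = 0 to 150 mm, 18 mm wide, 5 mm thick (z +-2.5).
- file_grip (a point): Point on the file's centre line in the front of the handle, 18 mm behind the file's origin: a good place to pinch it across y, firmly. Pushed up at the blade, the file tips a little in the fingers, so at one height the pressure grows as the bar comes nearer the handle.
- rest: Wooden file rest fixed to the bench: board 270 x 75 mm, 12 mm thick, with two notched cradles. Origin on the bench, x along the board to the file's tip. Handle cradle at x = -165 mm, seat 33 mm above the bench, notch 27 mm wide; blade cradle at x = 40 mm, seat 42.5 mm up, notch 25 mm wide; each 18 mm long, cheeks about 10 mm high, leaning outwards.
- rest_place (a point): Where the file's origin belongs when it lies in the rest: x = -80, y = 0, z = 45 mm in the rest's frame; the file's x along the rest's x. (It may start up to 8 mm off lengthways.) 21 mm of free air lie under the handle between the cradles.
- vise: Small grey bench vice bolted to the bench. Origin on the bench under the middle of the jaw gap; x is the direction of the filing stroke: level, square to the jaws, away from the screw; y along the jaws. Jaws 80 mm wide (y), reaching 34 mm either side in x, tops 100 mm up, rubber liners 2 mm higher. Screw and tommy bar on the -x side, to x = -138 mm, up to 72 mm above the bench.
- jaw_mid (a point): Middle of the jaw gap at the height of the jaw tops (100 mm above the bench), axes as the vice's. The bar's upper edge lies straight above it, between 20 and 36 mm higher (differs each time: find it by touch), its middle within 6 mm along y; file straight above this point.
- bar (a joint): The silver bar, on edge in rubber jaw liners: 10 mm thick (vice x), 92 mm long (y), 52 mm high. Joint: its lean, rad, 0 upright, + with the upper edge along the vice's +x; it pivots 40 mm below that edge and springs back, 10 N m/rad. 5 N of forward rubbing gives +0.02; a dragged return leans it back (limit -0.01). 5 to 9 N is a good filing pressure; over 16 N spoils the bar.
- tube_a: Bystander: square coin tube, 46 x 46 x 74 mm, white with a green lid, 0.45 kg; origin under its middle.
- tube_b: Bystander: a second coin tube, the same.
- spare_bar: Bystander: another silver bar lying flat, 52 x 92 x 10 mm, 0.47 kg; origin under its middle.
- brush: Bystander: file brush lying bristles down, 40 x 115 x 25 mm, 0.08 kg; origin under its middle.
There are look-alikes about, which are no part of the job. Of the things that look like the vise, the largest one is meant.

How it is judged (in metres and radians):
On the way, in this order (a step that is already met when the one before it is completed fails the run):
1. the file is lifted off its rest (z of file in the frame of rest above 0.085 m), for 0.1 s.
2. first stroke: level and straight across the middle of the bar's edge, the file rubs forward over it with the tip third of its blade, bearing with more than 4 N (the bar leans forward) (contact force between file and bar above 4 N and value of joint bar above 0.005 rad and angle between file's own z axis and vertical below 0.17 rad and angle between the x axis of file and the x axis of vise, either way round below 0.2 rad and y of jaw_mid in the frame of file between -0.012 and 0.012 m and x of jaw_mid in the frame of file between 0.1 and 0.15 m), for 0.15 s.
3. first stroke: it still rubs forward with more than 4 N when the heel end of the blade (its last 60 mm) has come to the edge (contact force between file and bar above 4 N and value of joint bar above 0.005 rad and angle between file's own z axis and vertical below 0.17 rad and angle between the x axis of file and the x axis of vise, either way round below 0.2 rad and y of jaw_mid in the frame of file between -0.012 and 0.012 m and x of jaw_mid in the frame of file between 0.01 and 0.06 m), for 0.15 s.
4. first stroke: the file is lifted clear there, before it goes back (contact force between file and bar below 0.05 N and x of jaw_mid in the frame of file below 0.075 m), for 0.1 s.
5. second stroke: level and straight across the middle of the bar's edge, the file rubs forward over it with the tip third of its blade, bearing with more than 4 N (the bar leans forward) (all of step 2), for 0.15 s.
6. second stroke: it still rubs forward with more than 4 N when the heel end of the blade (its last 60 mm) has come to the edge (all of step 3), for 0.15 s.
7. second stroke: the file is lifted clear there, before it goes back (all of step 4), for 0.1 s.
8. third stroke: level and straight across the middle of the bar's edge, the file rubs forward over it with the tip third of its blade, bearing with more than 4 N (the bar leans forward) (all of step 5), for 0.15 s.
9. third stroke: it still rubs forward with more than 4 N when the heel end of the blade (its last 60 mm) has come to the edge (all of step 6), for 0.15 s.
10. third stroke: the file is lifted clear there, before it goes back (all of step 7), for 0.1 s.
At the end, for the whole second after the job is handed in: The file lies at rest in both cradles of its rest as before: within 25 mm lengthways, 10 mm sideways, 5 mm in height and 0.1 rad of its place, let go (x of file in the frame of rest between -0.105 and -0.055 m and y of file in the frame of rest between -0.01 and 0.01 m and z of file in the frame of rest between 0.04 and 0.05 m and angle between the x axis of file and the x axis of rest, either way round below 0.1 rad and angle between file's own z axis and vertical below 0.1 rad and linear speed of file below 0.02 m/s); the robot touches nothing.
It fails at once if the file presses on the bar with more than 16 N (contact force between file and bar above 16 N).
It fails at once if the file is dragged backwards on the bar (the bar leans back more than 0.01 rad) (value of joint bar below -0.01 rad).
It fails at once if the file bears on the vice (contact force between file and vise above 3 N).
It fails at once if the gripper or arm knocks the vice or the bar (contact force between any of the arm, the fingers and vise above 5 N or contact force between any of the arm, the fingers and bar above 5 N).
It fails at once if a coin tube, the spare bar or the brush is moved more than 20 mm (distance of any of tube_a, tube_b, spare_bar, brush from where it was at the start of the episode above 0.02 m).
It also fails if it takes over 72 s, if anything falls off the work surface, if the arm or the gripper's body presses on something with over 40 N, if the wrist force passes 120 N, or if a joint passes its speed limit or range.

### The arm

A 7-joint arm with a two-finger parallel gripper is mounted at the origin on the work surface. World frame = base frame: x ahead of the robot, y to its left, z up, the work surface at z = 0. Lengths are in m, angles in degrees, forces in N, time in s.
With the tool pointing down it reaches from about 0.425 to 0.825 m from the base axis. Payload 3.6 kg.
Tool frame: the origin (TCP) lies at the very end of the fingers, on their centre line; the grasp point (between the pads) lies 19 mm behind it (manip.hold_point_z is the z of the grasp point in the tool frame, in m); z points along the fingers, y is the line along which they close (so a half turn about z gives the same grasp; the last joint's range is limited). The gripper opens to 93 mm and grips with 3 to 60 N. Pads are 15 mm wide; open, the fingers measure 128 mm over their backs; the gripper's body (75 mm by 188 mm) begins 65 mm behind the grasp point.
Start: joints at [-1.518, 35.231, -0.722, 81.555, 0.464, 63.22, -2.315], TCP at [0.65, 0, 0.219] pointing down, gripper open.
Joint ranges: [-178.69, 178.69], [-17.37, 117.87], [-77.05, 75.6], [15.02, 138.74], [-78.02, 258.01], [0.78, 113.62], [-162.83, 162.83]. Speed limits (degrees/s): [159.86, 159.86, 180, 180, 180, 180, 180].

### API

Orientations are given as [roll, pitch, yaw] about the fixed x, y, z axes, in that order (R = Rz(yaw) Ry(pitch) Rx(roll)).
In Python, from rig import manip gives the robot as it stands.
- The arm moves only by the tool drive_tool, never from a script. Its argument "increments" is one flat list of numbers, 7 for each row, row after row: the shift along the tool's x, y, z in m, then the turn, a rotation vector about the tool's x, y, z in rad, then the closure, from -1 (fully open) to 1 (shut), so that 0 is half open. In form: [dx, dy, dz, rx, ry, rz, jaw, dx, dy, dz, rx, ry, rz, jaw, ...]. A call has 1 to 20 rows; each row is the pose to reach, as a shift and turn from the pose commanded when the call began, along the tool's axes at that moment; what a row does not reach only later rows make up. A row lasts 1/8 s, in which the tool goes at most 62.5 mm and 10.7 degrees, less where a joint would pass 70% of its speed; a pose out of reach is approached as far as the arm can. A call with a gripper value outside its range is refused whole. The fingers move at their own pace and stop on an object; "squeeze" is the grip in N (left out, the last holds). Time passes only in rows, so rows that repeat a pose let the fingers close. It gives the time, the measured TCP pose, the force, the opening and the grip force at its end, in the units of the state.
- manip.get_state(): the state, without advancing time (a new reading comes with each control period).
- manip.camera(name): name is "scene" or "side" or "wrist"; returns the picture (400x640x3 uint8, red, green, blue); there is no depth.
- manip.camera_params(name): a dict with "fx", "fy", "cx", "cy" (pixels), "R" (3x3) and "t" (3): a world point X has camera coordinates R X + t. Camera axes: x right, y down, z forward; pixel columns grow to the right and rows downward; lengths in m; the calibration is good to about 2 mm. A picture is of the moment at which its call begins: read the wrist's pose just before it. camera_params takes no time and is no camera call; for the wrist camera it gives the pose at the moment of the call.
- manip.sign_off(): hands the job in; it is judged then, once.
The state is a dict: "time": time; "joint_pos": joint angles; "qd": joint speeds; "joint_efforts": joint torques, N m; "tool_pos": TCP position; "tool_rot": TCP orientation; "wrist_force": force on the tool from outside, world axes, zero at the start; "ft_torque": the same for the moment, N m; "opening": finger opening in m; "grip_force": force on a finger pad.
Only numpy, scipy, OpenCV 4.12 (cv2) and the standard library are available. Lean on these libraries where they do the work, as an engineer would, in place of code of your own. Each camera call takes 0.05 s, during which the arm holds its last target. There are 200 camera calls.

## Working session

There is one attempt and no reset: what is moved stays moved. The work goes in short steps, Python scripts to look and compute and a tool call to move; the robot and the scene stay as the last step left them, time stands still between calls to the robot, and variables do not carry over. Pictures are saved under pics/ and viewed, at most 10 in all, crops included, and the job is handed in when it is done.

Besides the shell and the picture viewer there is one more tool, called after "Request:" as a command line: name --argument value ..., lists and objects as JSON in quotes. drive_tool: Moves the arm, as the interface text tells. Its arguments: {"type":"object","properties":{"increments":{"type":"array","items":{"type":"number"}},"squeeze":{"type":"number"}},"required":["increments"]}

```bash
mkdir -p pics; ls
python3 - <<'E'
from rig import manip
import cv2
for n in ("scene","side","wrist"):
    im=manip.camera(n); cv2.imwrite(f"pics/{n}0.png",im[:,:,::-1])
    p=manip.camera_params(n); print(n,p)
print(manip.get_state(), manip.hold_point_z)
E
```

```text
pics
scene {'fx': 440.2878612594466, 'fy': 440.2878612594466, 'cx': 320.66679111558415, 'cy': 192.57975427577833, 'R': array([[-0.12268073,  0.99242148,  0.00700285],
       [ 0.82348461,  0.10573036, -0.55739949],
       [-0.55391564, -0.06261544, -0.8302149 ]]), 't': array([ 0.07992056, -0.44118374,  1.30137291])}
side {'fx': 420.50805638729014, 'fy': 420.50805638729014, 'cx': 312.562351162345, 'cy': 193.30861064513962, 'R': array([[ 0.99874476, -0.04584599,  0.02017546],
       [-0.00561627, -0.50275155, -0.86441271],
       [ 0.0497731 ,  0.86321435, -0.50237796]]), 't': array([-0.55380624,  0.08230047,  0.93962565])}
wrist {'fx': 316.5158725106065, 'fy': 316.5158725106065, 'cx': 319.7374316655704, 'cy': 201.3439993257976, 'R': array([[ 9.99998172e-01,  5.69613974e-04, -1.82526982e-03],
       [ 1.00812095e-03, -9.68202895e-01,  2.50164222e-01],
       [-1.62473449e-03, -2.50165605e-01, -9.68201699e-01]]), 't': array([-0.64909847, -0.02870392,  0.39010807])}
{'time': 0.15, 'joint_pos': array([-1.51885146, 35.2764376 , -0.72312928, 81.6168955 ,  0.4639107 ,
       63.21931599, -2.31396737]), 'qd': array([-0.03457348, -0.10232748, -0.03249784, -0.32795072, -0.05508501,
        0.04144508,  0.03587103]), 'joint_efforts': array([ 1.13936116e-03, -4.59350109e+01,  2.09416850e-01, -1.65943640e+01,
       -6.11101720e-02,  1.81601685e-02,  1.63591380e-04]), 'tool_pos': array([6.49418526e-01, 2.48732215e-05, 2.17767524e-01]), 'tool_rot': array([-1.79890208e+02,  5.66326171e-04,  9.00050674e+01]), 'wrist_force': array([ 0.35394703,  0.26297333, -0.02867363]), 'ft_torque': array([-0.05659852,  0.02568194, -0.01320508]), 'grip_force': 0.0, 'opening': 0.09322718297036654} -0.0188
```

View pics/scene0.png

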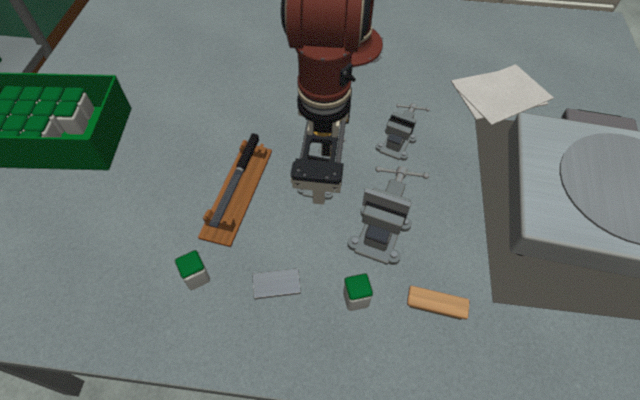

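View pics/side0.png

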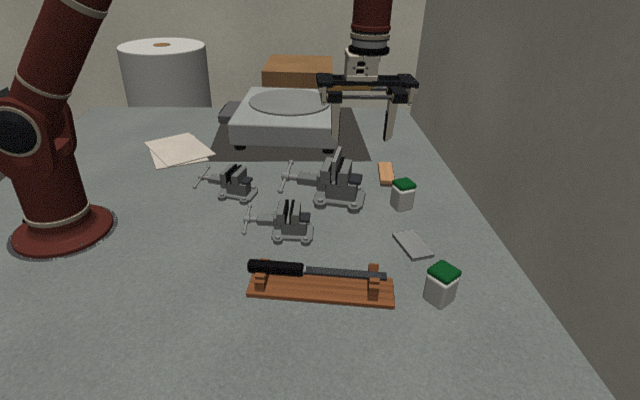

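The scene view shows the red arm at the top. The rest with the file runs from handle (253,140) to tip (215,222), and there are vices at (399,132) and (385,220). The coin tubes are at (190,268) and (358,290), the spare bar at (276,284) and the brush at (438,302).
In the side view, the vices are at (235,180), (335,180) and (290,222), and the file runs from (250,267) to (385,276).

Vice candidates: side (335,180) = scene (385,220) is the largest and holds a bar. The smaller ones are side (235,180) and (290,222). The file has only one candidate. Next I'll check the choice in a close crop.

Run:
```python
import cv2, numpy as np
a=cv2.imread("pics/scene0.png")[95:275,190:440]; b=cv2.imread("pics/side0.png")[140:310,190:440]
a=cv2.resize(a,None,fx=3.2,fy=3.2,interpolation=cv2.INTER_CUBIC); b=cv2.resize(b,None,fx=3.2,fy=3.2,interpolation=cv2.INTER_CUBIC)
cv2.imwrite("pics/a1.png",a); cv2.imwrite("pics/b1.png",b)
```

```text
(no output)
```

View pics/a1.png

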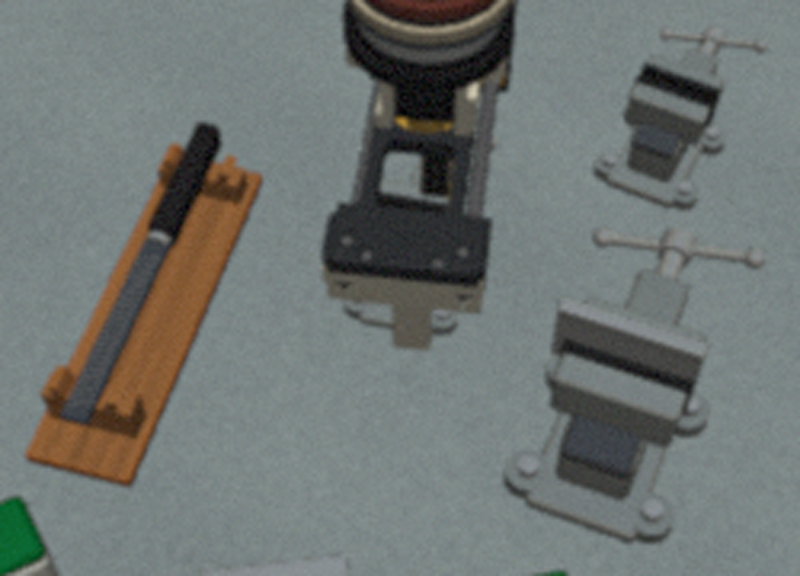

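View pics/b1.png

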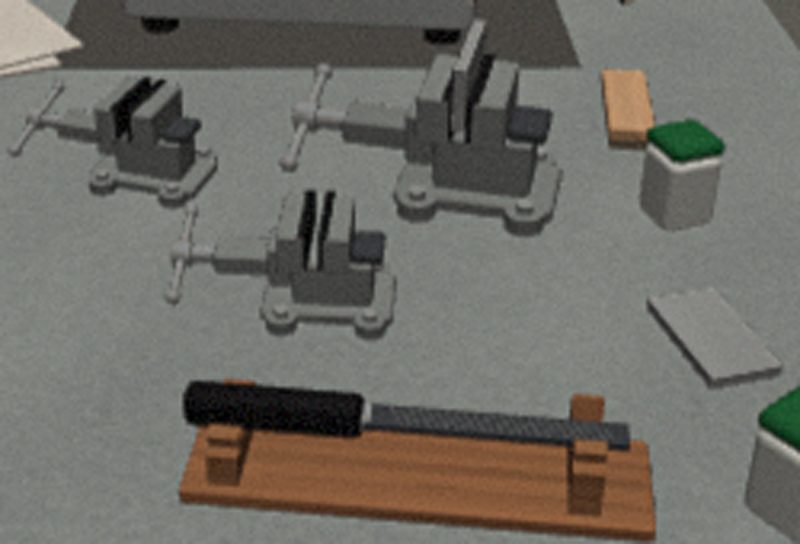

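The scene crop shows the rest with the file's handle/blade junction at (160,238), its tip at (78,415), and the board's front corners at (28,458) and (130,484). The large vice's bar top edge runs from (557,303) to (706,343), and its front jaw top from (555,365) to (690,410). The side crop confirms that the largest vice is the one with the bar standing up, with its near top corner at about (478,22). The file junction there is at (365,415) and the tip at (628,436).

```bash
cat > h.py <<'E'
from rig import manip
import numpy as np
def ray(n,u,v,p=None):
    p=p or manip.camera_params(n); R,t=p["R"],p["t"]
    d=R.T@np.array([(u-p["cx"])/p["fx"],(v-p["cy"])/p["fy"],1]); return -R.T@t,d/np.linalg.norm(d)
def plane(n,u,v,z,p=None):
    o,d=ray(n,u,v,p); return o+d*(z-o[2])/d[2]
def tri(r1,r2):
    (a,d),(b,e)=r1,r2; s=np.linalg.lstsq(np.c_[d,-e],b-a,rcond=None)[0]
    P,Q=a+s[0]*d,b+s[1]*e; return (P+Q)/2,np.linalg.norm(P-Q)
def A(u,v): return 190+u/3.2,95+v/3.2
def B(u,v): return 190+u/3.2,140+v/3.2
E
python3 - <<'E'
from h import *
np.set_printoptions(precision=4,suppress=True)
for nm,a,b in (("junction",(160,238),(365,415)),("tip",(78,415),(628,436)),("handle end",(207,128),(188,400)),("bar near top",(557,303),(478,22))):
    print(nm,tri(ray("scene",*A(*a)),ray("side",*B(*b))))
for nm,a,z in (("junction",(160,238),.0475),("tip",(78,415),.0475),("boardL",(28,458),.012),("boardR",(130,484),.012),("boardback R",(262,175),.012),
  ("barL",(557,303),.13),("barR",(706,343),.13),("fjawL",(555,365),.1),("fjawR",(690,410),.1)):
    print(nm,plane("scene",*A(*a),z))
for nm,b,z in (("board near L",(180,500),.012),("board near R",(655,538),.012),("brd far R",(650,440),.012)):
    print(nm,plane("side",*B(*b),z))
E
```

```text
junction (array([ 0.5286, -0.1974,  0.0444]), np.float64(0.0008038476252400891))
tip (array([ 0.6758, -0.2182,  0.0448]), np.float64(0.003477371132663894))
handle end (array([ 0.4267, -0.1849,  0.0468]), np.float64(0.0005561966815697455))
bar near top (array([0.6213, 0.0794, 0.1622]), np.float64(0.013791696389340986))
junction [ 0.5304 -0.1963  0.0475]
tip [ 0.6755 -0.2166  0.0475]
boardL [ 0.6924 -0.2528  0.012 ]
boardR [ 0.7025 -0.1821  0.012 ]
boardback R [ 0.4373 -0.1447  0.012 ]
barL [0.6069 0.0782 0.13  ]
barR [0.6243 0.1681 0.13  ]
fjawL [0.6322 0.0814 0.1   ]
fjawR [0.6536 0.1641 0.1   ]
board near L [ 0.4243 -0.2299  0.012 ]
board near R [ 0.6865 -0.2657  0.012 ]
brd far R [ 0.7006 -0.1864  0.012 ]
```

View pics/wrist0.png

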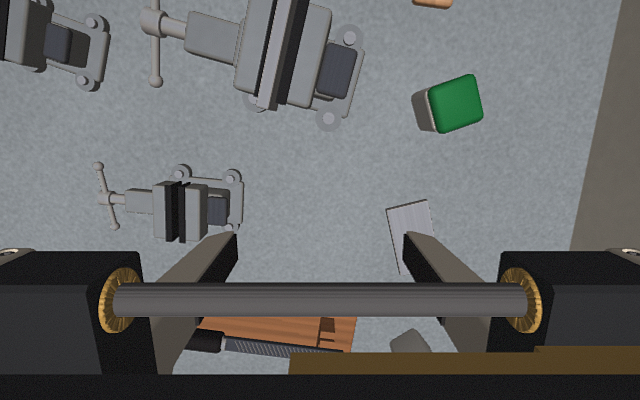

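The wrist view shows the large vice at (285,50), a small one at (185,205), and the file below at (215,340). The file's origin is at about (0.529,-0.197) with a yaw of about -7.9°. I'll move above the grip point with the tool x along the file.

Request:
drive_tool --increments '[-0.195, -0.138, 0.06, 0, 0, 1.71, -0.3, -0.195, -0.138, 0.06, 0, 0, 1.71, -0.3, -0.195, -0.138, 0.06, 0, 0, 1.71, -0.3, -0.195, -0.138, 0.06, 0, 0, 1.71, -0.3, -0.195, -0.138, 0.06, 0, 0, 1.71, -0.3, -0.195, -0.138, 0.06, 0, 0, 1.71, -0.3, -0.195, -0.138, 0.06, 0, 0, 1.71, -0.3, -0.195, -0.138, 0.06, 0, 0, 1.71, -0.3, -0.195, -0.138, 0.06, 0, 0, 1.71, -0.3, -0.195, -0.138, 0.06, 0, 0, 1.71, -0.3, -0.195, -0.138, 0.06, 0, 0, 1.71, -0.3, -0.195, -0.138, 0.06, 0, 0, 1.71, -0.3]'

```text
time: 1.65
tool_pos: [0.5119, -0.195, 0.1586]
tool_rot: [-180.0, 0.0, -7.9]
wrist_force: [-0.3, 0.2, -0.6]
opening: 0.0603
grip_force: 0.0
```

Run:
```python
from h import *; import cv2, pickle
np.set_printoptions(precision=4,suppress=True)
s=manip.get_state(); p=manip.camera_params("wrist"); im=manip.camera("wrist"); cv2.imwrite("pics/w1.png",im[:,:,::-1]); pickle.dump(p,open("w1.pkl","wb"))
print(s["time"],s["tool_pos"],s["tool_rot"],s["opening"],s["joint_pos"])
im=manip.camera("scene"); cv2.imwrite("pics/s1.png",im[:,:,::-1])
```

```text
1.65 [ 0.5119 -0.195   0.1586] [-179.984     0.0061   -7.8928] 0.06033348151076652 [  1.5525  32.1208  26.297  103.5947 -18.3414  48.5301 -61.245 ]
```

View pics/w1.png

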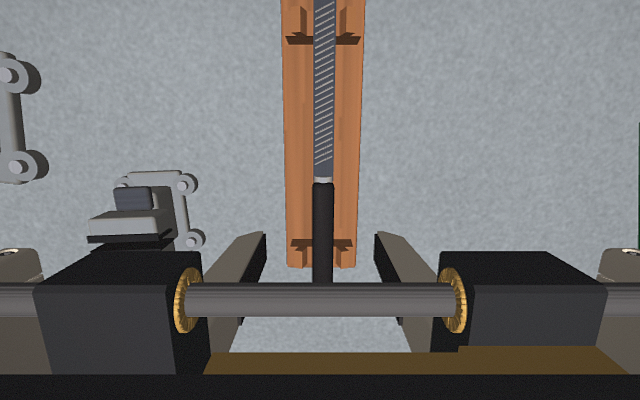

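The wrist view shows the file along the column near x=323, with the junction at about (323,181). Tool and file are aligned. Next I'll measure the offset and the large vice, which the arm no longer hides in the scene view.

Run:
```python
from h import *; import cv2, pickle
np.set_printoptions(precision=4,suppress=True)
p=pickle.load(open("w1.pkl","rb")); im=cv2.imread("pics/w1.png").astype(int)
wood=(im[:,:,2]-im[:,:,0]>35)
def mid(v,lo=290,hi=358):
    r=np.where(~wood[v,lo:hi])[0]+lo; r=r[(r>300)&(r<345)]; return (r.min()+r.max()+0)/2,r.min(),r.max()
for v in (8,20,60,100,140,160,190,210,225): 
    m=mid(v); z=.0475 if v<180 else .057
    print(v,m,plane("wrist",m[0],v,z,p))
print("junction",plane("wrist",323,181,.05,p))
a=cv2.imread("pics/s1.png")[140:270,330:450]; cv2.imwrite("pics/s1c.png",cv2.resize(a,None,fx=4.5,fy=4.5,interpolation=cv2.INTER_CUBIC))
```

```text
8 (np.float64(324.0), np.int64(313), np.int64(335)) [ 0.6635 -0.2182  0.0475]
20 (np.float64(324.5), np.int64(314), np.int64(335)) [ 0.6551 -0.2174  0.0475]
60 (np.float64(323.5), np.int64(313), np.int64(334)) [ 0.6263 -0.2127  0.0475]
100 (np.float64(323.5), np.int64(313), np.int64(334)) [ 0.5956 -0.2086  0.0475]
140 (np.float64(323.0), np.int64(313), np.int64(333)) [ 0.5631 -0.2038  0.0475]
160 (np.float64(323.0), np.int64(313), np.int64(333)) [ 0.5461 -0.2015  0.0475]
190 (np.float64(322.5), np.int64(312), np.int64(333)) [ 0.5216 -0.1976  0.057 ]
210 (np.float64(322.5), np.int64(312), np.int64(333)) [ 0.5038 -0.1952  0.057 ]
225 (np.float64(322.5), np.int64(312), np.int64(333)) [ 0.49   -0.1933  0.057 ]
junction [ 0.5281 -0.199   0.05  ]
```

View pics/s1c.png

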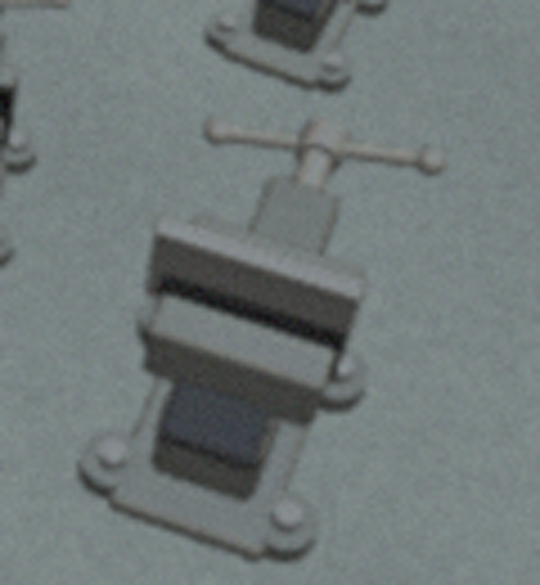

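In the scene crop, the bar's top edge runs from (160,227) to (364,286), and the front jaw's top front edge from (150,338) to (328,388). Now I'll grasp the file.

Request:
drive_tool --increments '[-0.002, 0.001, 0.05, 0, 0, 0, -0.3, -0.002, 0.001, 0.09, 0, 0, 0, -0.3, -0.002, 0.001, 0.12, 0, 0, 0, -0.3, -0.002, 0.001, 0.131, 0, 0, 0, -0.3, -0.002, 0.001, 0.131, 0, 0, 0, -0.3, -0.002, 0.001, 0.131, 0, 0, 0, 1, -0.002, 0.001, 0.131, 0, 0, 0, 1, -0.002, 0.001, 0.131, 0, 0, 0, 1, -0.002, 0.001, 0.131, 0, 0, 0, 1, -0.002, 0.001, 0.131, 0, 0, 0, 1, -0.002, 0.001, 0.131, 0, 0, 0, 1, -0.002, 0.001, 0.131, 0, 0, 0, 1, -0.002, 0.001, 0.131, 0, 0, 0, 1]' --squeeze 45

```text
time: 3.38
tool_pos: [0.51, -0.1961, 0.0279]
tool_rot: [180.0, -0.0, -8.0]
wrist_force: [-0.8, -0.7, 4.3]
opening: 0.0199
grip_force: 45.0
```

Run:
```python
from h import *
np.set_printoptions(precision=4,suppress=True)
S=lambda u,v:(330+u/4.5,140+v/4.5)
L=[plane("scene",*S(*a),z) for a,z in (((150,338),.1),((328,388),.1),((160,227),.128),((364,286),.128),((112,450),.015),((290,512),.015))]
for i in range(0,6,2):
    d=L[i+1]-L[i]; print(L[i],L[i+1],(L[i]+L[i+1])/2,np.hypot(*d[:2]),np.degrees(np.arctan2(d[1],d[0]))-90)
# side: bar top near corner
print(plane("side",*B(478,22),.128),plane("side",*B(478,22),.136))
```

```text
[0.646  0.0821 0.1   ] [0.6612 0.159  0.1   ] [0.6536 0.1206 0.1   ] 0.07829485936226013 -11.138913041444013
[0.6069 0.0813 0.128 ] [0.6261 0.1689 0.128 ] [0.6165 0.1251 0.128 ] 0.08969358448136976 -12.319895191300105
[0.657  0.0727 0.015 ] [0.6784 0.1558 0.015 ] [0.6677 0.1142 0.015 ] 0.08581122650635534 -14.460302641887708
[0.6267 0.1675 0.128 ] [0.6245 0.1494 0.136 ]
```

Request:
drive_tool --increments '[0, 0, -0.02, 0, 0, 0, 1, 0, 0, -0.05, 0, 0, 0, 1, 0, 0, -0.085, 0, 0, 0, 1, 0, 0, -0.12, 0, 0, 0, 1, 0, 0, -0.145, 0, 0, 0, 1, -0.005, -0.02, -0.15, 0, 0, 0, 1, -0.012, -0.05, -0.15, 0, 0, 0.01, 1, -0.022, -0.09, -0.15, 0, 0, 0.02, 1, -0.032, -0.13, -0.15, 0, 0, 0.03, 1, -0.041, -0.17, -0.15, 0, 0, 0.04, 1, -0.051, -0.21, -0.15, 0, 0, 0.05, 1, -0.061, -0.25, -0.15, 0, 0, 0.06, 1, -0.07, -0.29, -0.15, 0, 0, 0.07, 1, -0.078, -0.32, -0.15, 0, 0, 0.07, 1, -0.082, -0.338, -0.15, 0, 0, 0.07, 1, -0.084, -0.346, -0.15, 0, 0, 0.07, 1, -0.084, -0.346, -0.15, 0, 0, 0.07, 1, -0.084, -0.346, -0.15, 0, 0, 0.07, 1]'

```text
time: 5.62
tool_pos: [0.4749, 0.157, 0.1777]
tool_rot: [180.0, -0.0, -12.1]
wrist_force: [0.4, -0.6, -0.6]
opening: 0.0195
grip_force: 44.9
```

Run:
```python
from h import *; import cv2, pickle
np.set_printoptions(precision=4,suppress=True)
s=manip.get_state(); p=manip.camera_params("wrist"); im=manip.camera("wrist"); cv2.imwrite("pics/w2.png",im[:,:,::-1]); pickle.dump(p,open("w2.pkl","wb"))
print(s["time"],s["tool_pos"],s["tool_rot"],s["wrist_force"],s["ft_torque"],s["joint_pos"])
```

```text
5.625 [0.4749 0.157  0.1777] [179.9596  -0.0163 -12.1304] [ 0.4487 -0.6401 -0.6298] [ 0.0156  0.1792 -0.0333] [ -41.1266   27.2229   29.6276  109.6364  -17.7529   47.6682 -104.2627]
```

View pics/w2.png

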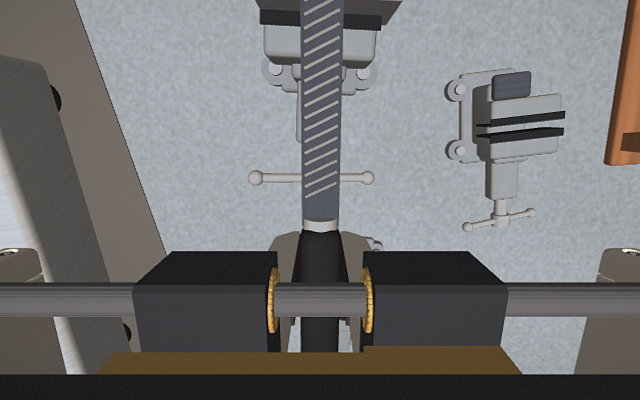

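The wrist view shows the file straight in the grip, with its blade centre at column 321. It points over the large vice: the jaw's near top edge spans columns 263–376 at row 62, and the tommy bar runs from (255,178) to (368,177).

Run:
```python
from h import *; import pickle, cv2
np.set_printoptions(precision=4,suppress=True)
p=pickle.load(open("w2.pkl","rb"))
im=cv2.cvtColor(cv2.imread("pics/w2.png"),cv2.COLOR_BGR2GRAY)
for v in (2,6,10,14,18,22,30,40,50):
    g=np.abs(np.diff(cv2.GaussianBlur(im,(3,3),0)[v].astype(int))); L=[u for u in range(240,298) if g[u]>9]; R=[u for u in range(350,420) if g[u]>9]; print(v,L[:8],R[-8:])
u=np.array([np.cos(np.radians(12)),-np.sin(np.radians(12))]); n=np.array([-u[1],u[0]])
j=np.array([.620,.127])
for px,z in (((255,178),.06),((368,177),.06),((263,62),.07),((376,62),.07),((321,20),.185),((321,200),.185)):
    P=plane("wrist",*px,z,p); d=P[:2]-j; print(px,P,"vise x,y",d@u,d@n)
```

```text
2 [254, 255, 256, 257] [399, 400, 401, 402]
6 [256, 257, 258, 259] [397, 398, 399]
10 [258, 259, 260] [394, 395, 396, 397]
14 [258, 259, 260] [391, 392, 393, 394]
18 [258, 259, 260] [381, 388, 389, 390, 391]
22 [258, 259, 260] [381, 386, 387, 388]
30 [262, 263, 265] [362, 371, 379, 380, 381]
40 [262, 263] [373, 375, 376]
50 [262, 263] [372, 374, 375]
(255, 178) [0.5046 0.2117 0.06  ] vise x,y -0.13049159422767717 0.05890255562724384
(368, 177) [0.484  0.1113 0.06  ] vise x,y -0.12978294319415878 -0.043677693555707824
(263, 62) [0.5957 0.1786 0.07  ] vise x,y -0.03447475311786724 0.04547569985497223
(376, 62) [0.5768 0.09   0.07  ] vise x,y -0.03460883266699897 -0.045162321098679646
(321, 20) [0.5848 0.1341 0.185 ] vise x,y -0.03593087388607335 -0.0003955179955413746
(321, 200) [0.5028 0.1516 0.185 ] vise x,y -0.11970187720682152 -0.00033147999374675565
```

Request:
drive_tool --increments '[0, 0, 0.02, 0, 0, 0, 1, 0, 0, 0.04, 0, 0, 0, 1, 0, 0, 0.05, 0, 0, 0, 1, 0, 0, 0.053, 0, 0, 0, 1, 0, 0, 0.053, 0, 0, 0, 1]'

```text
time: 6.3
tool_pos: [0.4751, 0.1584, 0.125]
tool_rot: [-180.0, -0.0, -12.0]
wrist_force: [-0.5, -0.0, -2.0]
opening: 0.0197
grip_force: 44.9
```

```bash
cat > st.py <<'E'
from h import *
np.set_printoptions(precision=4,suppress=True)
s=manip.get_state(); u=np.array([np.cos(np.radians(12)),-np.sin(np.radians(12))]); n=np.array([-u[1],u[0]])
d=s["tool_pos"][:2]-np.array([.620,.127]); f=s["wrist_force"]; m=s["ft_torque"]
print(round(s["time"],2),"z",s["tool_pos"][2].round(4),"jaw_in_file x",round(-d@u-.018,4),"y",round(-d@n,4),"F",f,"fwd",round(f[:2]@u,2),"M",m,"Mn",round(m[:2]@n,3),s["tool_rot"])
E
python3 st.py
```

```text
6.3 z 0.125 jaw_in_file x 0.1303 y -0.0006 F [-0.5163 -0.0133 -2.009 ] fwd -0.5 M [0.1411 0.1594 0.0012] Mn 0.185 [-179.9841   -0.0328  -12.0087]
```

Request:
drive_tool --increments '[0, 0, 0.001, 0, 0, 0, 1, 0, 0, 0.002, 0, 0, 0, 1, 0, 0, 0.003, 0, 0, 0, 1]'

```text
time: 6.68
tool_pos: [0.4747, 0.1587, 0.1218]
tool_rot: [-180.0, -0.0, -12.0]
wrist_force: [-0.5, -0.2, -0.6]
opening: 0.0196
grip_force: 44.9
```

```bash
python3 st.py
```

```text
6.67 z 0.1218 jaw_in_file x 0.1307 y -0.0008 F [-0.493  -0.1896 -0.5726] fwd -0.44 M [0.04   0.1691 0.0029] Mn 0.174 [-179.9836   -0.0139  -11.9734]
```

Request:
drive_tool --increments '[0, 0, 0.001, 0, 0, 0, 1, 0, 0, 0.002, 0, 0, 0, 1, 0, 0, 0.002, 0, 0, 0, 1]'

```text
time: 7.05
tool_pos: [0.4746, 0.1586, 0.1196]
tool_rot: [180.0, 0.0, -12.0]
wrist_force: [0.3, 0.3, -1.5]
opening: 0.0195
grip_force: 44.9
```

```bash
python3 st.py
```

```text
7.05 z 0.1196 jaw_in_file x 0.1308 y -0.0007 F [ 0.3378  0.3307 -1.4682] fwd 0.26 M [ 0.0963  0.1642 -0.0191] Mn 0.181 [179.9962   0.013  -11.9864]
```

Request:
drive_tool --increments '[0, 0, 0.001, 0, 0, 0, 1, 0, 0, 0.002, 0, 0, 0, 1, 0, 0, 0.003, 0, 0, 0, 1]'

```text
time: 7.42
tool_pos: [0.4746, 0.1586, 0.1166]
tool_rot: [-180.0, 0.0, -12.0]
wrist_force: [-0.5, 0.5, -2.1]
opening: 0.0197
grip_force: 44.9
```

```bash
python3 st.py
```

```text
7.42 z 0.1166 jaw_in_file x 0.1308 y -0.0007 F [-0.4579  0.4586 -2.0911] fwd -0.54 M [ 0.0685  0.1472 -0.0803] Mn 0.158 [-179.9987    0.0063  -11.9811]
```

Still free, with the file bottom at about 0.131.

Request:
drive_tool --increments '[0, 0, 0.001, 0, 0, 0, 1, 0, 0, 0.002, 0, 0, 0, 1, 0, 0, 0.003, 0, 0, 0, 1]'

```text
time: 7.8
tool_pos: [0.4749, 0.1586, 0.114]
tool_rot: [-180.0, -0.0, -12.0]
wrist_force: [-2.3, 1.0, 3.5]
opening: 0.0199
grip_force: 45.0
```

```bash
python3 st.py
```

```text
7.8 z 0.114 jaw_in_file x 0.1305 y -0.0008 F [-2.2785  1.0072  3.5075] fwd -2.44 M [-0.0548  0.0041 -0.1719] Mn -0.007 [-179.9695   -0.0411  -11.9979]
```

Contact at the tip is about 5 N. I'll begin stroke 1 in short steps.

Request:
drive_tool --increments '[0.006, 0, 0.0001, 0, 0, 0, 1, 0.013, 0, 0.0001, 0, 0, 0, 1, 0.02, 0, 0.0001, 0, 0, 0, 1]'

```text
time: 8.18
tool_pos: [0.4947, 0.1546, 0.1137]
tool_rot: [-180.0, 0.0, -12.0]
wrist_force: [-4.1, 0.8, 4.0]
opening: 0.0196
grip_force: 45.0
```

```bash
python3 st.py
```

```text
8.18 z 0.1137 jaw_in_file x 0.1103 y -0.001 F [-4.0511  0.8406  3.9701] fwd -4.14 M [0.1695 0.2843 0.0373] Mn 0.313 [-179.9784    0.0165  -11.9635]
```

Request:
drive_tool --increments '[0.007, 0, 0, 0, 0, 0, 1, 0.014, 0, -0.0001, 0, 0, 0, 1, 0.022, 0, -0.0002, 0, 0, 0, 1]'

```text
time: 8.55
tool_pos: [0.5159, 0.1499, 0.1138]
tool_rot: [-180.0, 0.1, -12.0]
wrist_force: [-4.4, 1.5, 5.0]
opening: 0.0195
grip_force: 45.0
```

```bash
python3 st.py
```

```text
8.55 z 0.1138 jaw_in_file x 0.0886 y -0.0008 F [-4.4406  1.4624  5.0232] fwd -4.65 M [ 0.2296  0.5758 -0.0075] Mn 0.611 [-179.995     0.05    -11.9735]
```

Request:
drive_tool --increments '[0.007, 0, -0.0001, 0, 0, 0, 1, 0.014, 0, -0.0002, 0, 0, 0, 1, 0.022, 0, -0.0003, 0, 0, 0, 1]'

```text
time: 8.93
tool_pos: [0.5369, 0.1455, 0.1142]
tool_rot: [-180.0, 0.1, -12.0]
wrist_force: [-5.9, 1.1, 6.6]
opening: 0.0197
grip_force: 45.0
```

```bash
python3 st.py
```

```text
8.93 z 0.1142 jaw_in_file x 0.0671 y -0.0008 F [-5.9205  1.0998  6.5911] fwd -6.02 M [ 0.2016  0.8047 -0.0284] Mn 0.829 [-179.9895    0.1167  -11.9723]
```

Request:
drive_tool --increments '[0.008, 0, -0.0002, 0, 0, 0, 1, 0.016, 0, -0.0004, 0, 0, 0, 1]'

```text
time: 9.18
tool_pos: [0.5523, 0.1422, 0.1147]
tool_rot: [-180.0, 0.2, -12.0]
wrist_force: [-5.8, 1.5, 8.8]
opening: 0.0195
grip_force: 45.0
```

```bash
python3 st.py
```

```text
9.18 z 0.1147 jaw_in_file x 0.0513 y -0.0008 F [-5.7569  1.5115  8.8163] fwd -5.95 M [ 0.2401  1.0728 -0.0413] Mn 1.099 [-179.9866    0.1536  -11.9708]
```

Request:
drive_tool --increments '[0.006, 0, -0.0003, 0, 0, 0, 1, 0.012, 0, -0.0006, 0, 0, 0, 1, 0.016, 0, -0.004, 0, 0, 0, 1, 0.016, 0, -0.018, 0, 0, 0, 1, 0.016, 0, -0.025, 0, 0, 0, 1, 0.016, 0, -0.025, 0, 0, 0, 1, 0.016, 0, -0.025, 0, 0, 0, 1]'

```text
time: 10.05
tool_pos: [0.5683, 0.1388, 0.1393]
tool_rot: [180.0, 0.0, -12.0]
wrist_force: [0.5, 0.4, -1.2]
opening: 0.0196
grip_force: 45.0
```

```bash
python3 st.py
python3 - <<'E'
from rig import manip; import cv2
a=manip.camera("wrist")[:260,180:480]; b=manip.camera("side")[80:220,250:470]
a=cv2.resize(a[:,:,::-1],None,fx=1.5,fy=1.5); b=cv2.resize(b[:,:,::-1],None,fx=2,fy=2); h=max(a.shape[0],b.shape[0])
import numpy as np
pad=lambda i:np.vstack([i,np.zeros((h-i.shape[0],i.shape[1],3),np.uint8)])
cv2.imwrite("pics/c3.png",cv2.resize(np.hstack([pad(a),pad(b)]),None,fx=.88,fy=.88))
E
```

```text
10.05 z 0.1393 jaw_in_file x 0.0351 y -0.0008 F [ 0.5284  0.3729 -1.2147] fwd 0.44 M [0.0933 0.2039 0.046 ] Mn 0.219 [179.9982   0.0258 -11.9724]
```

View pics/c3.png

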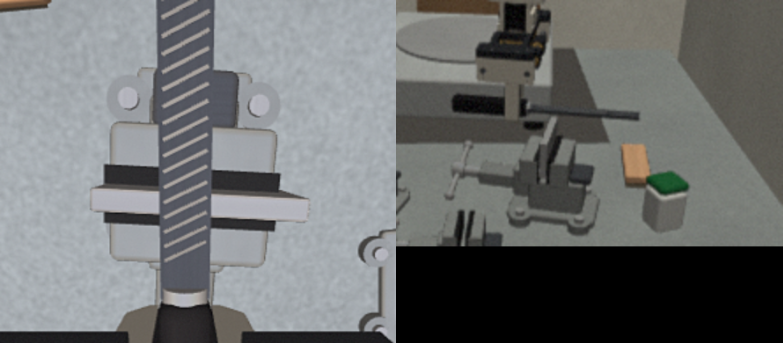

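In the wrist view (left) the blade crosses the middle of the bar, with the jaws spanning columns 108–270 and the blade at 187. The side view shows the file lifted clear and level. Next is the lifted return and touchdown for stroke 2.

Request:
drive_tool --increments '[-0.015, 0, 0, 0, 0, 0, 1, -0.04, 0, 0, 0, 0, 0, 1, -0.065, 0, 0, 0, 0, 0, 1, -0.086, 0, 0, 0, 0, 0, 1, -0.096, 0, 0, 0, 0, 0, 1, -0.096, 0, 0.004, 0, 0, 0, 1, -0.096, 0, 0.012, 0, 0, 0, 1, -0.096, 0, 0.019, 0, 0, 0, 1, -0.096, 0, 0.022, 0, 0, 0, 1, -0.096, 0, 0.0235, 0, 0, 0, 1, -0.096, 0, 0.0245, 0, 0, 0, 1, -0.096, 0, 0.0252, 0, 0, 0, 1, -0.096, 0, 0.0259, 0, 0, 0, 1]'

```text
time: 11.78
tool_pos: [0.4748, 0.1587, 0.1137]
tool_rot: [-180.0, -0.0, -12.0]
wrist_force: [-1.0, 0.2, 0.5]
opening: 0.0197
grip_force: 45.0
```

```bash
python3 st.py
```

```text
11.78 z 0.1137 jaw_in_file x 0.1306 y -0.0008 F [-0.957   0.242   0.5264] fwd -0.99 M [ 0.0799  0.1343 -0.0262] Mn 0.148 [-179.9805   -0.0249  -11.9821]
```

The tip contact is lighter this time, so the file has tipped slightly in the fingers. I'll press a little deeper.

Request:
drive_tool --increments '[0, 0, 0.0007, 0, 0, 0, 1, 0, 0, 0.0014, 0, 0, 0, 1, 0, 0, 0.0014, 0, 0, 0, 1]'

```text
time: 12.15
tool_pos: [0.475, 0.1587, 0.1125]
tool_rot: [-180.0, -0.1, -12.0]
wrist_force: [-1.6, -0.2, 3.0]
opening: 0.0197
grip_force: 45.0
```

```bash
python3 st.py
```

```text
12.15 z 0.1125 jaw_in_file x 0.1304 y -0.0009 F [-1.5717 -0.1541  3.0372] fwd -1.51 M [ 0.0432 -0.1425 -0.0065] Mn -0.13 [-179.9636   -0.0526  -11.9798]
```

Request:
drive_tool --increments '[0.006, 0, 0.0004, 0, 0, 0, 1, 0.013, 0, 0.0004, 0, 0, 0, 1, 0.02, 0, 0.0004, 0, 0, 0, 1]'

```text
time: 12.52
tool_pos: [0.4944, 0.1545, 0.1117]
tool_rot: [-180.0, 0.0, -12.0]
wrist_force: [-4.7, 0.5, 4.3]
opening: 0.0198
grip_force: 45.0
```

```bash
python3 st.py
```

```text
12.53 z 0.1117 jaw_in_file x 0.1105 y -0.0008 F [-4.679   0.4528  4.341 ] fwd -4.67 M [0.077  0.3557 0.0446] Mn 0.364 [-179.9937    0.0461  -11.97  ]
```

Request:
drive_tool --increments '[0.007, 0, -0.0001, 0, 0, 0, 1, 0.014, 0, -0.0003, 0, 0, 0, 1, 0.022, 0, -0.0005, 0, 0, 0, 1]'

```text
time: 12.9
tool_pos: [0.5159, 0.1499, 0.1123]
tool_rot: [-180.0, 0.0, -12.0]
wrist_force: [-4.6, 0.8, 5.3]
opening: 0.0198
grip_force: 45.0
```

```bash
python3 st.py
```

```text
12.9 z 0.1123 jaw_in_file x 0.0886 y -0.0007 F [-4.6168  0.7717  5.3144] fwd -4.68 M [0.199  0.6074 0.0521] Mn 0.636 [-179.9961    0.0483  -11.9811]
```

Request:
drive_tool --increments '[0.007, 0, -0.0002, 0, 0, 0, 1, 0.014, 0, -0.0004, 0, 0, 0, 1, 0.022, 0, -0.0007, 0, 0, 0, 1]'

```text
time: 13.28
tool_pos: [0.537, 0.1454, 0.1131]
tool_rot: [-180.0, 0.1, -12.0]
wrist_force: [-5.9, 1.7, 5.9]
opening: 0.0195
grip_force: 45.0
```

```bash
python3 st.py
```

```text
13.28 z 0.1131 jaw_in_file x 0.067 y -0.0008 F [-5.8969  1.6811  5.8776] fwd -6.12 M [ 0.2281  0.7791 -0.0478] Mn 0.809 [-179.9917    0.108   -11.9753]
```

Request:
drive_tool --increments '[0.008, 0, -0.0003, 0, 0, 0, 1, 0.016, 0, -0.0007, 0, 0, 0, 1]'

```text
time: 13.52
tool_pos: [0.5525, 0.1421, 0.1138]
tool_rot: [-180.0, 0.1, -12.0]
wrist_force: [-4.7, 0.6, 6.5]
opening: 0.0195
grip_force: 45.0
```

```bash
python3 st.py
```

```text
13.53 z 0.1138 jaw_in_file x 0.0512 y -0.0008 F [-4.6878  0.5634  6.4771] fwd -4.7 M [ 0.2271  0.9434 -0.0151] Mn 0.97 [-179.9909    0.1353  -11.979 ]
```

Request:
drive_tool --increments '[0.006, 0, -0.0002, 0, 0, 0, 1, 0.012, 0, -0.0005, 0, 0, 0, 1, 0.016, 0, -0.004, 0, 0, 0, 1, 0.016, 0, -0.018, 0, 0, 0, 1, 0.016, 0, -0.025, 0, 0, 0, 1, 0.016, 0, -0.025, 0, 0, 0, 1, 0.016, 0, -0.025, 0, 0, 0, 1]'

```text
time: 14.4
tool_pos: [0.5683, 0.1388, 0.1385]
tool_rot: [180.0, 0.0, -12.0]
wrist_force: [0.0, -0.6, -1.6]
opening: 0.0193
grip_force: 45.0
```

```bash
python3 st.py
```

```text
14.4 z 0.1385 jaw_in_file x 0.035 y -0.0008 F [ 0.0426 -0.5696 -1.5732] fwd 0.16 M [ 0.1086  0.246  -0.0026] Mn 0.263 [179.9995   0.0211 -11.9782]
```

Request:
drive_tool --increments '[-0.015, 0, 0, 0, 0, 0, 1, -0.04, 0, 0, 0, 0, 0, 1, -0.065, 0, 0, 0, 0, 0, 1, -0.086, 0, 0, 0, 0, 0, 1, -0.096, 0, 0, 0, 0, 0, 1, -0.096, 0, 0.004, 0, 0, 0, 1, -0.096, 0, 0.012, 0, 0, 0, 1, -0.096, 0, 0.019, 0, 0, 0, 1, -0.096, 0, 0.022, 0, 0, 0, 1, -0.096, 0, 0.0235, 0, 0, 0, 1, -0.096, 0, 0.0245, 0, 0, 0, 1, -0.096, 0, 0.0252, 0, 0, 0, 1, -0.096, 0, 0.0259, 0, 0, 0, 1]'

```text
time: 16.02
tool_pos: [0.4747, 0.1587, 0.1129]
tool_rot: [-180.0, -0.0, -12.0]
wrist_force: [0.4, 0.7, -1.5]
opening: 0.0197
grip_force: 45.0
```

```bash
python3 st.py
```

```text
16.02 z 0.1129 jaw_in_file x 0.1307 y -0.0008 F [ 0.4268  0.6525 -1.457 ] fwd 0.28 M [ 0.0591  0.1843 -0.0059] Mn 0.193 [-179.9852   -0.0135  -11.9783]
```

Request:
drive_tool --increments '[0, 0, 0.0007, 0, 0, 0, 1, 0, 0, 0.0014, 0, 0, 0, 1, 0, 0, 0.0021, 0, 0, 0, 1]'

```text
time: 16.4
tool_pos: [0.4749, 0.1587, 0.1109]
tool_rot: [-180.0, -0.0, -12.0]
wrist_force: [-1.8, 0.3, 1.3]
opening: 0.0197
grip_force: 45.0
```

```bash
python3 st.py
```

```text
16.4 z 0.1109 jaw_in_file x 0.1305 y -0.0009 F [-1.8485  0.2505  1.3347] fwd -1.86 M [-0.0474  0.0107  0.0068] Mn 0.001 [-179.9724   -0.0372  -11.9832]
```

Request:
drive_tool --increments '[0, 0, 0.0006, 0, 0, 0, 1, 0, 0, 0.001, 0, 0, 0, 1, 0, 0, 0.001, 0, 0, 0, 1]'

```text
time: 16.77
tool_pos: [0.475, 0.1587, 0.1099]
tool_rot: [-180.0, -0.0, -12.0]
wrist_force: [-1.7, 0.2, 4.2]
opening: 0.0196
grip_force: 45.0
```

```bash
python3 st.py
```

```text
16.77 z 0.1099 jaw_in_file x 0.1304 y -0.0009 F [-1.7156  0.1505  4.1593] fwd -1.71 M [ 0.0177 -0.1272 -0.0587] Mn -0.121 [-179.9727   -0.0457  -11.9805]
```

Request:
drive_tool --increments '[0.006, 0, 0.0003, 0, 0, 0, 1, 0.013, 0, 0.0003, 0, 0, 0, 1, 0.02, 0, 0.0002, 0, 0, 0, 1]'

```text
time: 17.15
tool_pos: [0.4943, 0.1545, 0.1093]
tool_rot: [180.0, 0.1, -12.0]
wrist_force: [-3.7, 1.0, 4.1]
opening: 0.0196
grip_force: 45.0
```

```bash
python3 st.py
```

```text
17.15 z 0.1093 jaw_in_file x 0.1106 y -0.0008 F [-3.6687  0.9803  4.0917] fwd -3.79 M [ 0.1462  0.4136 -0.0256] Mn 0.435 [179.9972   0.0609 -11.9796]
```

Request:
drive_tool --increments '[0.007, 0, 0, 0, 0, 0, 1, 0.014, 0, -0.0002, 0, 0, 0, 1, 0.022, 0, -0.0005, 0, 0, 0, 1]'

```text
time: 17.52
tool_pos: [0.5159, 0.1499, 0.11]
tool_rot: [180.0, 0.1, -12.0]
wrist_force: [-4.2, 2.2, 4.5]
opening: 0.0195
grip_force: 45.0
```

```bash
python3 st.py
```

```text
17.52 z 0.11 jaw_in_file x 0.0886 y -0.0007 F [-4.2409  2.2331  4.5149] fwd -4.61 M [0.1347 0.6711 0.0371] Mn 0.684 [180.       0.0513 -11.9808]
```

Request:
drive_tool --increments '[0.007, 0, -0.0002, 0, 0, 0, 1, 0.014, 0, -0.0005, 0, 0, 0, 1, 0.022, 0, -0.0009, 0, 0, 0, 1]'

```text
time: 17.9
tool_pos: [0.5369, 0.1454, 0.111]
tool_rot: [-180.0, 0.1, -12.0]
wrist_force: [-6.2, 1.8, 6.1]
opening: 0.0199
grip_force: 45.0
```

```bash
python3 st.py
```

```text
17.9 z 0.111 jaw_in_file x 0.0671 y -0.0008 F [-6.2201  1.8206  6.0685] fwd -6.46 M [0.2207 0.8965 0.0133] Mn 0.923 [-179.9951    0.1138  -11.974 ]
```

Request:
drive_tool --increments '[0.008, 0, -0.0004, 0, 0, 0, 1, 0.016, 0, -0.0009, 0, 0, 0, 1]'

```text
time: 18.15
tool_pos: [0.552, 0.1423, 0.112]
tool_rot: [-180.0, 0.2, -12.0]
wrist_force: [-6.2, 1.1, 7.5]
opening: 0.0198
grip_force: 45.0
```

```bash
python3 st.py
```

```text
18.15 z 0.112 jaw_in_file x 0.0517 y -0.0009 F [-6.2411  1.1305  7.5071] fwd -6.34 M [0.2987 1.1333 0.0541] Mn 1.171 [-179.985     0.191   -11.9654]
```

Request:
drive_tool --increments '[0.006, 0, -0.0004, 0, 0, 0, 1, 0.012, 0, -0.0008, 0, 0, 0, 1, 0.016, 0, -0.004, 0, 0, 0, 1, 0.016, 0, -0.018, 0, 0, 0, 1, 0.016, 0, -0.035, 0, 0, 0, 1, 0.016, 0, -0.05, 0, 0, 0, 1, 0.016, 0, -0.06, 0, 0, 0, 1, 0.016, 0, -0.06, 0, 0, 0, 1]'

```text
time: 19.15
tool_pos: [0.5691, 0.1388, 0.1729]
tool_rot: [-179.9, -0.1, -12.0]
wrist_force: [0.3, -0.1, -2.7]
opening: 0.0198
grip_force: 45.0
```

```bash
python3 st.py
python3 - <<'E'
from h import *
s=manip.get_state(); t=s["tool_pos"]; y=np.radians(s["tool_rot"][2])
d=np.array([.510,-.196])-t[:2]; X=np.array([np.cos(y),np.sin(y)]); Y=np.array([np.sin(y),-np.cos(y)])
print(t,"dx,dy",d@X,d@Y,"turn deg",-(-8-s["tool_rot"][2]))
E
```

```text
19.15 z 0.1729 jaw_in_file x 0.0342 y -0.0009 F [ 0.334  -0.1006 -2.6774] fwd 0.35 M [0.1409 0.1674 0.0218] Mn 0.193 [-179.9397   -0.1064  -11.9773]
[0.56912173 0.13877878 0.17289167] dx,dy 0.011639972704821975 0.3397598007644272 turn deg -3.9772897628444746
```

Request:
drive_tool --increments '[0, 0.015, 0, 0, 0, 0, 1, 0.001, 0.045, 0, 0, 0, 0, 1, 0.003, 0.085, 0, 0, 0, -0.01, 1, 0.004, 0.125, 0, 0, 0, -0.02, 1, 0.006, 0.165, 0, 0, 0, -0.03, 1, 0.007, 0.205, 0, 0, 0, -0.04, 1, 0.009, 0.245, 0, 0, 0, -0.05, 1, 0.01, 0.285, 0, 0, 0, -0.06, 1, 0.011, 0.315, 0, 0, 0, -0.07, 1, 0.012, 0.333, 0.01, 0, 0, -0.07, 1, 0.012, 0.34, 0.03, 0, 0, -0.07, 1, 0.012, 0.34, 0.055, 0, 0, -0.07, 1, 0.012, 0.34, 0.073, 0, 0, -0.07, 1, 0.012, 0.34, 0.073, 0, 0, -0.07, 1, 0.012, 0.34, 0.073, 0, 0, -0.07, 1]'

```text
time: 21.02
tool_pos: [0.5095, -0.1972, 0.0992]
tool_rot: [180.0, -0.0, -8.0]
wrist_force: [0.4, 0.5, -0.3]
opening: 0.0194
grip_force: 45.0
```

Run:
```python
from h import *; import cv2, pickle
np.set_printoptions(precision=4,suppress=True)
s=manip.get_state(); p=manip.camera_params("wrist"); w=manip.camera("wrist"); q=manip.camera("side"); pickle.dump((p,w,q),open("w4.pkl","wb"))
print(s["time"],s["tool_pos"],s["tool_rot"])
a=cv2.resize(w[:260,220:420,::-1],None,fx=1.7,fy=1.7); b=cv2.resize(q[200:320,230:420,::-1],None,fx=2.3,fy=2.3)
b=np.vstack([b,np.zeros((a.shape[0]-b.shape[0],b.shape[1],3),np.uint8)])
cv2.imwrite("pics/c4.png",np.hstack([a,b])); print(a.shape,b.shape)
```

```text
21.025 [ 0.5095 -0.1972  0.0992] [179.9644  -0.02    -8.0226]
(442, 340, 3) (442, 437, 3)
```

View pics/c4.png

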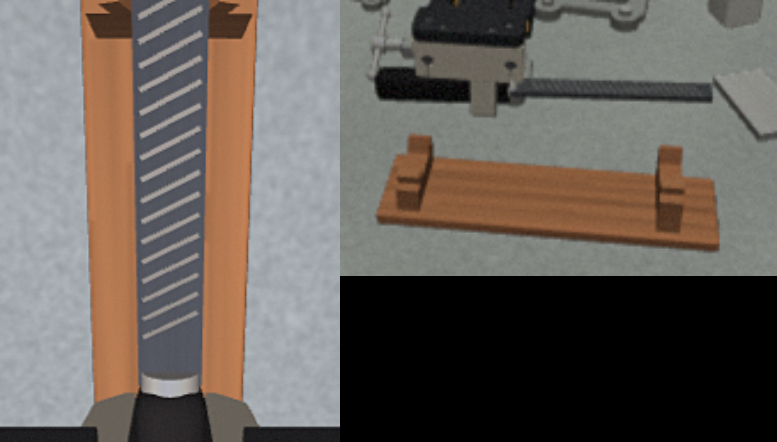

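The wrist view (left) shows the blade centred over the rest. The side view (right) shows the file aligned with the rest lengthways but tip-up by about 0.035 rad, with the blade running from (515,85) to (712,92). I'll pitch it down by that much and lower it.

Request:
drive_tool --increments '[0, -0.001, 0.01, 0, -0.02, 0, 1, 0, -0.001, 0.03, 0, -0.035, 0, 1, 0, -0.001, 0.048, 0, -0.035, 0, 1, 0, -0.001, 0.06, 0, -0.035, 0, 1, 0, -0.001, 0.066, 0, -0.035, 0, 1, 0, -0.001, 0.069, 0, -0.035, 0, 1, 0, -0.001, 0.07, 0, -0.035, 0, 1, 0, -0.001, 0.07, 0, -0.035, 0, 1]'

```text
time: 22.12
tool_pos: [0.5101, -0.1955, 0.0292]
tool_rot: [180.0, 2.0, -8.0]
wrist_force: [1.0, 0.5, -1.8]
opening: 0.0196
grip_force: 45.0
```

```bash
python3 st.py
```

```text
22.12 z 0.0292 jaw_in_file x 0.0224 y 0.3383 F [ 1.0176  0.5042 -1.8404] fwd 0.89 M [ 0.064   0.1409 -0.0075] Mn 0.151 [179.9923   1.9578  -7.9732]
```

Request:
drive_tool --increments '[0, 0, 0.0006, 0, 0, 0, 1, 0, 0, 0.0012, 0, 0, 0, 1, 0, 0, 0.0012, 0, 0, 0, 1]'

```text
time: 22.5
tool_pos: [0.5103, -0.1956, 0.0285]
tool_rot: [-180.0, 1.9, -8.0]
wrist_force: [-0.1, 0.2, 5.7]
opening: 0.0195
grip_force: 45.0
```

```bash
python3 st.py
```

```text
22.5 z 0.0285 jaw_in_file x 0.0222 y 0.3384 F [-0.0988  0.2186  5.7191] fwd -0.14 M [ 0.1974  0.5983 -0.0461] Mn 0.626 [-179.9975    1.9394   -7.9734]
```

Seated on the cradles at about 7 N. I'll raise slightly, open the fingers, and withdraw.

Request:
drive_tool --increments '[0, 0, -0.0008, 0, 0, 0, 1, 0, 0, -0.0008, 0, 0, 0, 0.3, 0, 0, -0.0008, 0, 0, 0, 0, 0, 0, -0.0008, 0, 0, 0, -0.3, 0, 0, -0.0008, 0, 0, 0, -0.3, 0, 0, -0.0008, 0, 0, 0, -0.3, 0, 0, -0.0008, 0, 0, 0, -0.3, 0, 0, -0.02, 0, 0, 0, -0.3, 0, 0, -0.05, 0, 0, 0, -0.3, 0, 0, -0.09, 0, 0, 0, -0.3, 0, 0, -0.13, 0, 0, 0, -0.3, 0, 0, -0.13, 0, 0, 0, -0.3, 0, 0, -0.13, 0, 0, 0, -0.3]'

```text
time: 24.12
tool_pos: [0.5138, -0.1955, 0.1569]
tool_rot: [-180.0, 2.1, -8.0]
wrist_force: [-0.3, 0.6, -0.7]
opening: 0.0607
grip_force: 0.0
```

Run:
```python
from h import *; import cv2
np.set_printoptions(precision=4,suppress=True)
s=manip.get_state(); print(s["time"],s["tool_pos"],s["tool_rot"],s["opening"],s["wrist_force"])
p=manip.camera_params("wrist"); w=manip.camera("wrist"); q=manip.camera("side"); cv2.imwrite("pics/w5.png",w[:,:,::-1]); cv2.imwrite("pics/q5.png",q[:,:,::-1])
im=w.astype(int); wood=im[:,:,0]-im[:,:,2]>35
for v in (20,60,100,140,160,200):
    r=np.where(wood[v,270:370])[0]+270; g=np.where(~wood[v,300:345])[0]+300
    m=(g.min()+g.max())/2; print(v,"file",plane("wrist",m,v,.0475,p)[:2],"board mid",plane("wrist",(r.min()+r.max())/2,v,.012,p)[:2],r.min(),r.max(),g.min(),g.max())
# side view compared with the start picture around file and rest
o=cv2.imread("pics/side0.png")[:,:,::-1].astype(int); d=np.abs(q.astype(int)-o).max(2)
print("changed px in file region", (d[255:310,240:400]>40).sum(), (d[255:310,240:400]>0).size)
col=w[:,322].astype(int).sum(1); print("bright col", [(v,int(col[v])) for v in range(150,240,6)])
```

```text
24.125 [ 0.5138 -0.1955  0.1569] [-179.9608    2.0752   -7.9617] 0.06067403398538326 [-0.2825  0.6347 -0.7445]
20 file [ 0.6516 -0.2142] board mid [ 0.6598 -0.2167] 280 364 309 332
60 file [ 0.6236 -0.2103] board mid [ 0.6281 -0.2119] 281 362 310 331
100 file [ 0.5937 -0.2062] board mid [ 0.5943 -0.2073] 282 361 310 331
140 file [ 0.5616 -0.2013] board mid [ 0.5581 -0.2018] 283 359 310 330
160 file [ 0.5447 -0.1989] board mid [ 0.539  -0.1992] 284 358 310 330
200 file [ 0.509  -0.1944] board mid [ 0.4986 -0.1936] 285 357 310 331
changed px in file region 184 8800
bright col [(150, 462), (156, 456), (162, 242), (168, 248), (174, 369), (180, 226), (186, 135), (192, 128), (198, 121), (204, 133), (210, 131), (216, 132), (222, 125), (228, 121), (234, 129)]
```

The file lies back on the rest's centre line to within about 1 mm, and the side view nearly matches the start. I'm handing it in.

```bash
python3 -c "
from rig import manip
print(manip.sign_off())"
```

```text
the job is handed in; nothing more can be done
None
```

I gave the bar three lifted-return strokes (vertical force about 4 to 10 N by the wrist sensor), laid the file back in its rest within about 1 mm of the board's centre line, and handed the job in at 24 s; sign-off gave no verdict.

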